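# Lock the hospice medicine drawer with its key code

## Task

Lock the chaplaincy room's medicine drawer by entering its code on the four-key lock on top of the pine chest: press the large round key, then the square key, then the long bar key. Press one key at a time, fully down, and let it come right back up before the next; leave the small round key alone, as it sounds the alarm.

Things in the scene. Friction and masses are not known exactly. Their poses are not given: they have to be found in the camera images.
- key_large_round (a point): The large round key, a disc 40 mm across, bare aluminium, 14 mm proud of the lock's black plate. Point: middle of its flat top, riding down with the key; x, y follow the lock's sides, z up. Goes straight down 8 mm to a stop against a spring (1.5 N at first, 5 N at the stop); springs back when let go. Plate 160 x 160 mm, on a pine chest; its top is 216 mm above the table. Four keys in a square 70 mm between centres, any key in any corner.
- key_square (a point): The square key, a 34 x 34 mm square, bare aluminium, 14 mm proud of the lock's black plate. Point: middle of its flat top, riding down with the key; x, y follow the lock's sides, z up. Goes straight down 8 mm to a stop against a spring (1.5 N at first, 5 N at the stop); springs back when let go.
- key_bar (a point): The long bar key, a narrow bar 46 mm long (its y) by 14 mm wide (its x), bare aluminium, 14 mm proud of the lock's black plate. Point: middle of its flat top, riding down with the key; x, y follow the lock's sides, z up. Goes straight down 8 mm to a stop against a spring (1.5 N at first, 5 N at the stop); springs back when let go.
- key_small_round (a point): The small round key, a disc only 18 mm across, bare aluminium, 14 mm proud of the lock's black plate. Point: middle of its flat top, riding down with the key; x, y follow the lock's sides, z up. Goes straight down 8 mm to a stop against a spring (1.5 N at first, 5 N at the stop); springs back when let go. Not to be pressed.

How it is judged:
By the outcome, as a careful person would: the job done as asked, in the order asked, and still so for the second after the job is handed in, with the robot touching nothing.
It also fails if it takes over 35 s, if anything falls off the work surface, if the arm or the gripper's body presses on something with over 40 N, if the wrist force passes 120 N, or if a joint passes its speed limit or range.

## Robot

A 6-joint arm with a two-finger parallel gripper is mounted at the origin on the work surface. World frame = base frame: x ahead of the robot, y to its left, z up, the work surface at z = 0. Lengths are in m, angles in rad, forces in N, time in s.
With the tool pointing down it reaches from about 0.4 to 0.825 m from the base axis. Payload 7 kg.
Tool frame: the origin (TCP) lies between the finger pads; the fingertips stand 17 mm ahead of it and the grasp point (between the pads) lies 2 mm behind it; z points along the fingers, x is the direction in which the jaws open and shut, and the axes are right-handed (so a half turn about z gives the same grasp; the last joint's range is limited). The gripper opens to 85 mm and grips with 20 to 120 N. Pads are 22 mm wide; open, the fingers measure 114 mm over their backs; the gripper's body (76 mm by 85 mm) begins 54 mm behind the grasp point. The pads swing forward as they close: fully open they stand 13 mm farther back than shut.
Start: joints at [-0.942, 0.359, 0.012, 0, -1.224, -0.288], TCP at [0.226, -0.636, 0.225] pointing down, gripper open.
Joint ranges: [-3.07, 3.07], [-1.43, 2.12], [-1.02, 1.25], [-3.03, 1.67], [-3.05, -0], [-3.03, 3.03]. Speed limits (rad/s): [2.39, 2.39, 3.01, 3.14, 3.14, 3.14].

## Interface

Orientations are given as a rotation vector (axis times angle).
In Python, from station import state, snapshot, get_calibration, job_done gives the robot as it stands.
- The arm moves only by the tool drive_tool, never from a script. Its argument "steps" is a list of rows, each an object with "rotation": the turn, a rotation vector about the world's x, y, z in rad, a list of three; "dp": the shift along the world's x, y, z in mm, a list of three; "gripper": the finger opening in mm, from 0 to 85.4. In form: [{"rotation": [rx, ry, rz], "dp": [x, y, z], "gripper": gripper}, ...]. A call has 1 to 12 rows; each row shifts and turns the pose as measured when the row begins; what a row does not reach is not made up. A row lasts 1/10 s, in which the tool goes at most 50 mm and 8.59 degrees, less where a joint would pass 70% of its speed; a pose out of reach is approached as far as the arm can. A call is refused whole if a number of a shift passes 50 or a number of a turn 0.15, either way. A call with a gripper value outside its range is refused whole. The fingers move at their own pace and stop on an object; "squeeze" is the grip in N (left out, the last holds). Time passes only in rows, so rows that do not move let the fingers close. It gives the time, the measured TCP pose, the force and the opening at its end, in the units of the state.
- state(): the state, without advancing time (a new reading comes with each control period).
- snapshot(name): name is "scene" or "top"; returns the picture (480x640x3 uint8, red, green, blue); there is no depth.
- get_calibration(name): a dict with "intrinsics" (3x3 intrinsics, pixels), "dist_coeffs" ([k1, k2, p1, p2, k3] as OpenCV has them; the pictures are not rectified), "R" (3x3) and "t" (3): a world point X has camera coordinates R X + t. Camera axes: x right, y down, z forward; pixel columns grow to the right and rows downward; lengths in m; the calibration is good to about 2 mm. A picture is of the moment at which its call begins. get_calibration takes no time and is no camera call.
- job_done(): hands the job in, once; it reports no verdict.
The state is a dict: "time_s": time; "qpos": joint angles; "qvel": joint speeds; "joint_efforts": joint torques, N m; "tcp_pos": TCP position; "eef_rot": TCP orientation; "ft_force": force on the tool from outside, world axes, zero at the start; "wrist_torque": the same for the moment, N m; "grip_width": finger opening in m.
Only numpy, scipy, OpenCV 4.12 (cv2) and the standard library are available. Lean on these libraries where they do the work, as an engineer would, in place of code of your own. Each camera call takes 0.05 s, during which the arm holds its last target.

## Working session

There is one attempt and no reset: what is moved stays moved. The work goes in short steps, Python scripts to look and compute and a tool call to move; the robot and the scene stay as the last step left them, time stands still between calls to the robot, and variables do not carry over. Pictures are saved under pics/ and viewed, and the job is handed in when it is done.

Besides the shell and the picture viewer there is one more tool, called after "Request:" in YAML: its name, and indented under it one key for each argument. drive_tool: Moves the arm, as the interface text tells. Its arguments: {"type":"object","properties":{"steps":{"type":"array","items":{"type":"object","properties":{"rotation":{"type":"array","items":{"type":"number"}},"dp":{"type":"array","items":{"type":"number"}},"gripper":{"type":"number"}}}},"squeeze":{"type":"number"}},"required":["steps"]}

```bash
mkdir -p pics; python3 - <<'E'
from station import *
import cv2
for n in("scene","top"):
    cv2.imwrite(f"pics/{n}0.png",snapshot(n)[:,:,::-1]); c=get_calibration(n); print(n,c)
s=state(); print({k:s[k] for k in("time_s","tcp_pos","eef_rot","ft_force","grip_width")})
E
```

```text
scene {'intrinsics': array([[564.11891261,   0.        , 317.75598392],
       [  0.        , 564.11891261, 238.61152775],
       [  0.        ,   0.        ,   1.        ]]), 'dist_coeffs': array([-0.08920195,  0.        ,  0.        ,  0.        ,  0.        ]), 'R': array([[-0.29558678,  0.95522945, -0.01285137],
       [ 0.74878861,  0.22330971, -0.62405801],
       [-0.59324875, -0.19408625, -0.78127232]]), 't': array([ 0.17237667, -0.25716838,  1.20672015])}
top {'intrinsics': array([[462.71345604,   0.        , 334.42451873],
       [  0.        , 462.71345604, 235.06457963],
       [  0.        ,   0.        ,   1.        ]]), 'dist_coeffs': array([-0.08029616,  0.        ,  0.        ,  0.        ,  0.        ]), 'R': array([[ 0.00696419, -0.99996629, -0.00434852],
       [-0.97971544, -0.00595209, -0.20030534],
       [ 0.20027271,  0.00565527, -0.97972387]]), 't': array([0.02061634, 0.59570273, 0.81802814])}
{'time_s': 0.1, 'tcp_pos': array([ 0.22544232, -0.63575323,  0.22374688]), 'eef_rot': array([-1.81193036e+00, -2.56479500e+00, -1.20909473e-03]), 'ft_force': array([-0.56620373,  0.76929305,  0.21596692]), 'grip_width': 0.08517372333632443}
```

View pics/top0.png

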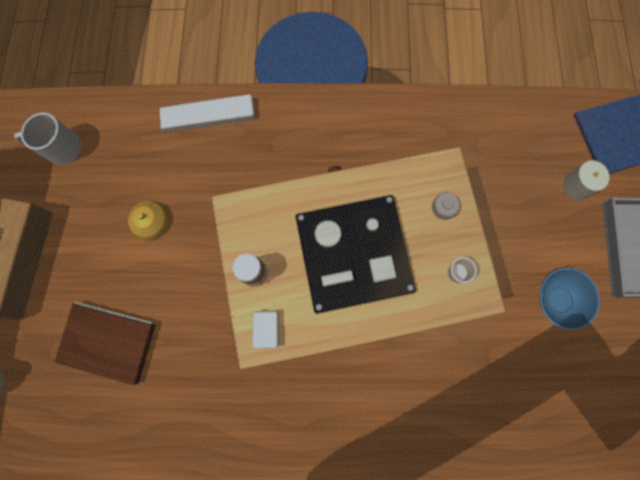

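View pics/scene0.png

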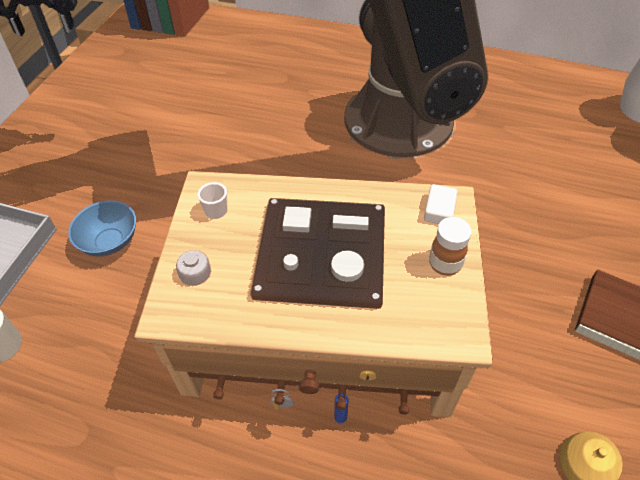

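The top view shows the large round key at (328,234), the small round at (372,224), the bar at (337,278) and the square at (382,268). The scene view shows them at (347,265), (291,262), (350,222) and (297,219). Next I'll measure them in both views.

```bash
cat > h.py <<'E'
import numpy as np, cv2
from station import *
def ray(n,uv):
    c=get_calibration(n); p=cv2.undistortPoints(np.array([[uv]],float),c["intrinsics"],c["dist_coeffs"])[0,0]
    R=np.array(c["R"]); return -R.T@c["t"], R.T@np.array([p[0],p[1],1])
def onplane(n,uv,z):
    o,d=ray(n,uv); return o+d*(z-o[2])/d[2]
def tri(a,b):
    (o1,d1),(o2,d2)=ray("top",a),ray("scene",b)
    s=np.linalg.lstsq(np.c_[d1,-d2],o2-o1,rcond=None)[0]
    p,q=o1+s[0]*d1,o2+s[1]*d2
    return (p+q)/2,np.linalg.norm(p-q)
E
python3 - <<'E'
from h import *
S={"top":dict(large=(328,234),small=(372,224),bar=(337,278),square=(382,268)),"scene":dict(large=(347,262),small=(291,260),bar=(350,221),square=(297,217))}
C={}
for n in S:
    g=cv2.imread(f"pics/{n}0.png",0)
    for k,(u,v) in S[n].items():
        print(n,k,g[v,u-30:u+31:3])
        t=(int(g[v,u])+ (30 if n=="top" else 60))/2 if n=="top" else int(g[v,u])-25
        m=(g>t).astype(np.uint8); nl,l,st,ce=cv2.connectedComponentsWithStats(m,connectivity=4)
        i=l[v,u]; C[n,k]=ce[i]; print(ce[i].round(1),st[i])
        if n=="top":
            cs,_=cv2.findContours((l==i).astype(np.uint8),0,1); cn=cs[0][:,0].astype(float)
            w=np.array([onplane(n,p,.23)[:2]*1000 for p in cn],np.float32); print("rect mm",cv2.minAreaRect(w))
for k in S["top"]:
    print(k,tri(C["top",k],C["scene",k]),onplane("top",C["top",k],.23).round(4),onplane("scene",C["scene",k],.23).round(4))
E
```

```text
top large [113  37  36  30  29  43 163 171 170 174 172 170 170 174 129  18  34  29
  33  28  28]
[327.4 233.2] [315 221  26  26 540]
rect mm ((563.3480834960938, 34.127925872802734), (38.9490966796875, 38.194305419921875), 0.3358975052833557)
top small [ 28  32  30  33  38  36  34  34  98 171 173 171 101  28  38  36  32  32
  29  46 121]
[372.1 224. ] [367 218  12  12 111]
rect mm ((579.3297729492188, -34.629581451416016), (17.292278289794922, 16.897079467773438), 0.354425847530365)
top bar [100  30  31  35  33 153 172 177 176 177 179 180 180 177 177 137  25  34
  36  32  35]
[336.8 277.9] [322 271  31  15 305]
rect mm ((495.6014099121094, 19.559650421142578), (14.922560691833496, 46.40010070800781), 12.313186645507812)
top square [ 26  29  32  33  28  32  89 178 176 173 174 170 170 171 103  51  48  56
  49  55 120]
[382.2 268.3] [369 256  27  26 531]
rect mm ((510.42352294921875, -48.67116165161133), (34.8335075378418, 34.86412811279297), 12.33739185333252)
scene large [ 63  61  64  63  51 244 241 243 240 243 242 240 244 243 241 252  60  71
  66  70  70]
[347.1 263.2] [332 251  31  
[... 263 characters left out ...]
 35  10 262]
scene square [ 66  69  67  65  75  55 251 245 245 245 243 244 244 245 233  67  66  62
  57  64  65]
[296.5 216.5] [283 207  28  20 483]
large (array([0.56391132, 0.03442884, 0.22885771]), np.float64(0.00021883264482320752)) [0.5637 0.0343 0.23  ] [0.5647 0.0347 0.23  ]
small (array([ 0.57867745, -0.03385577,  0.22940541]), np.float64(0.00038270528071727435)) [ 0.5786 -0.034   0.23  ] [ 0.5791 -0.0335  0.23  ]
bar (array([0.4955596 , 0.01987399, 0.22910959]), np.float64(0.0006176731893649314)) [0.4955 0.0196 0.23  ] [0.4962 0.0203 0.23  ]
square (array([ 0.51035712, -0.04862023,  0.22896742]), np.float64(0.00035626319129009856)) [ 0.5103 -0.0487  0.23  ] [ 0.5112 -0.0481  0.23  ]
```

Heights come out at 0.229–0.230, and the sizes and 70 mm spacing match what's given. I'll raise the arm, close the fingers and move over.

Request:
drive_tool:
  steps:
    - {"rotation": [0, 0, 0], "dp": [0, 0, 50], "gripper": 0}
    - {"rotation": [0, 0, 0], "dp": [0, 0, 50], "gripper": 0}
    - {"rotation": [0, 0, 0], "dp": [20, 40, 0], "gripper": 0}
    - {"rotation": [0, 0, 0], "dp": [20, 40, 0], "gripper": 0}
    - {"rotation": [0, 0, 0], "dp": [20, 40, 0], "gripper": 0}
    - {"rotation": [0, 0, 0], "dp": [20, 40, 0], "gripper": 0}
    - {"rotation": [0, 0, 0], "dp": [20, 40, 0], "gripper": 0}
    - {"rotation": [0, 0, 0], "dp": [20, 40, 0], "gripper": 0}
  squeeze: 40

```text
time_s: 0.9
tcp_pos: [0.3446, -0.3897, 0.3207]
eef_rot: [-1.818, -2.549, -0.008]
ft_force: [0.5, -0.1, 0.7]
grip_width: 0.0
```

Request:
drive_tool:
  steps:
    - {"rotation": [0, 0, 0], "dp": [22, 42, 0], "gripper": 0}
    - {"rotation": [0, 0, 0], "dp": [22, 42, 0], "gripper": 0}
    - {"rotation": [0, 0, 0], "dp": [22, 42, 0], "gripper": 0}
    - {"rotation": [0, 0, 0], "dp": [22, 42, 0], "gripper": 0}
    - {"rotation": [0, 0, 0], "dp": [22, 42, 0], "gripper": 0}
    - {"rotation": [0, 0, 0], "dp": [22, 42, 0], "gripper": 0}
    - {"rotation": [0, 0, 0], "dp": [22, 42, 0], "gripper": 0}
    - {"rotation": [0, 0, 0], "dp": [22, 42, 0], "gripper": 0}
    - {"rotation": [0, 0, 0], "dp": [22, 42, 0], "gripper": 0}
    - {"rotation": [0, 0, 0], "dp": [20, 40, 0], "gripper": 0}
    - {"rotation": [0, 0, 0], "dp": [0, 0, 0], "gripper": 0}

```text
time_s: 2.0
tcp_pos: [0.5665, 0.0525, 0.3185]
eef_rot: [-1.812, -2.551, -0.008]
ft_force: [0.4, -0.4, -0.2]
grip_width: 0.0001
```

Request:
drive_tool:
  steps:
    - {"rotation": [0, 0, 0], "dp": [-2, -18, -20], "gripper": 0}
    - {"rotation": [0, 0, 0], "dp": [0, 0, -20], "gripper": 0}
    - {"rotation": [0, 0, 0], "dp": [0, 0, -18], "gripper": 0}
    - {"rotation": [0, 0, 0], "dp": [0, 0, 0], "gripper": 0}
    - {"rotation": [0, 0, 0], "dp": [0, 0, 0], "gripper": 0}

```text
time_s: 2.5
tcp_pos: [0.5638, 0.0353, 0.2574]
eef_rot: [-1.806, -2.553, -0.004]
ft_force: [0.9, 0.5, 1.0]
grip_width: 0.0001
```

Request:
drive_tool:
  steps:
    - {"rotation": [0, 0, 0], "dp": [0, -1, -7], "gripper": 0}
    - {"rotation": [0, 0, 0], "dp": [0, 0, -4], "gripper": 0}
    - {"rotation": [0, 0, 0], "dp": [0, 0, -2], "gripper": 0}
    - {"rotation": [0, 0, 0], "dp": [0, 0, 0], "gripper": 0}

```text
time_s: 2.9
tcp_pos: [0.5648, 0.0341, 0.246]
eef_rot: [-1.808, -2.555, -0.008]
ft_force: [-0.3, -0.2, -0.0]
grip_width: -0.0002
```

```bash
python3 - <<'E'
from h import *
for n in("scene","top"): cv2.imwrite(f"pics/{n}1.png",snapshot(n)[:,:,::-1])
print(state()["ft_force"],state()["tcp_pos"])
E
```

```text
[ 0.21067336 -0.37675899 -0.92478676] [0.56486743 0.03409193 0.24624646]
```

View pics/scene1.png

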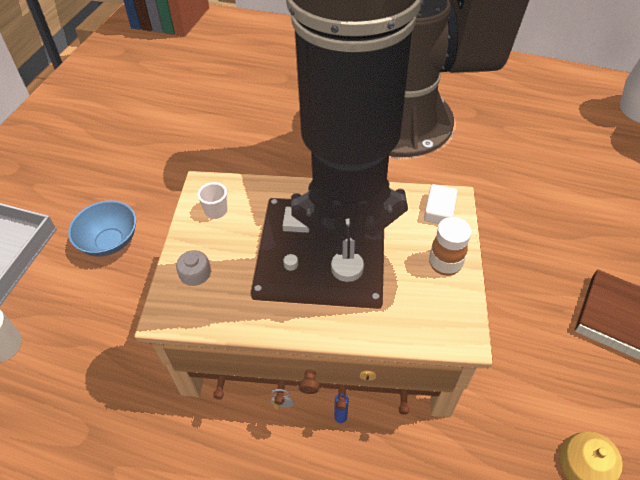

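The scene view shows the closed fingertips centred on the large round key at about (347,258), just touching or nearly so. Now I'll press down gradually.

Request:
drive_tool:
  steps:
    - {"rotation": [0, 0, 0], "dp": [0, 0, -4], "gripper": 0}
    - {"rotation": [0, 0, 0], "dp": [0, 0, -3], "gripper": 0}
    - {"rotation": [0, 0, 0], "dp": [0, 0, 0], "gripper": 0}

```text
time_s: 3.3
tcp_pos: [0.5651, 0.0342, 0.2391]
eef_rot: [-1.808, -2.555, -0.009]
ft_force: [0.0, 0.1, 0.3]
grip_width: 0.0
```

Request:
drive_tool:
  steps:
    - {"rotation": [0, 0, 0], "dp": [0, 0, -2], "gripper": 0}
    - {"rotation": [0, 0, 0], "dp": [0, 0, 0], "gripper": 0}

```text
time_s: 3.5
tcp_pos: [0.565, 0.0342, 0.2368]
eef_rot: [-1.808, -2.555, -0.009]
ft_force: [-0.2, -0.1, 0.2]
grip_width: 0.0001
```

```bash
python3 - <<'E'
from h import *
for n in("scene","top"): cv2.imwrite(f"pics/{n}2.png",snapshot(n)[:,:,::-1])
s=state();print(s["ft_force"],s["tcp_pos"])
a=cv2.imread("pics/scene1.png")[200:320,250:400];b=cv2.imread("pics/scene2.png")[200:320,250:400]
cv2.imwrite("pics/cmp2.png",cv2.resize(np.hstack([a,b]),(800,320),interpolation=cv2.INTER_CUBIC))
E
```

```text
[-0.48358389  0.15086504  0.04739905] [0.56520839 0.03422627 0.23717497]
```

View pics/cmp2.png

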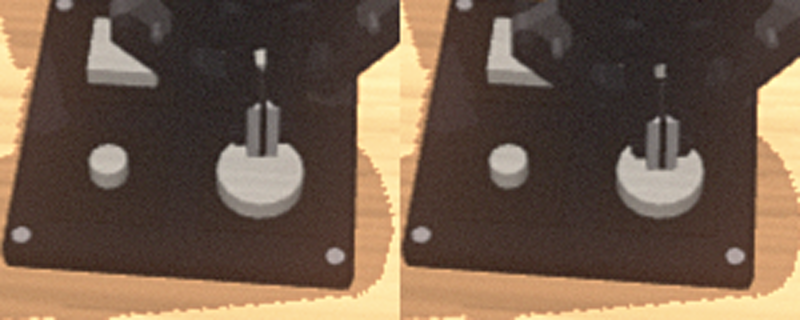

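The key hasn't moved and the tips are still hovering above it, so contact is lower than I calculated. I'll keep going down in small steps and watch the force.

Request:
drive_tool:
  steps:
    - {"rotation": [0, 0, 0], "dp": [0, 0, -2], "gripper": 0}
    - {"rotation": [0, 0, 0], "dp": [0, 0, -2], "gripper": 0}
    - {"rotation": [0, 0, 0], "dp": [0, 0, 0], "gripper": 0}

```text
time_s: 3.9
tcp_pos: [0.5653, 0.0343, 0.233]
eef_rot: [-1.808, -2.556, -0.01]
ft_force: [-0.3, 0.3, -0.3]
grip_width: -0.0
```

Request:
drive_tool:
  steps:
    - {"rotation": [0, 0, 0], "dp": [0, 0, -2], "gripper": 0}
    - {"rotation": [0, 0, 0], "dp": [0, 0, 0], "gripper": 0}

```text
time_s: 4.1
tcp_pos: [0.5653, 0.0343, 0.2308]
eef_rot: [-1.808, -2.556, -0.01]
ft_force: [-0.4, -1.2, -0.3]
grip_width: -0.0001
```

```bash
python3 - <<'E'
from h import *
for n in("scene","top"): cv2.imwrite(f"pics/{n}3.png",snapshot(n)[:,:,::-1])
s=state();print(s["ft_force"],s["tcp_pos"])
a=cv2.imread("pics/scene2.png")[200:320,250:400];b=cv2.imread("pics/scene3.png")[200:320,250:400]
cv2.imwrite("pics/cmp3.png",cv2.resize(np.hstack([a,b]),(800,320),interpolation=cv2.INTER_CUBIC))
E
```

```text
[ 0.34948892 -0.23614976  0.70636258] [0.5654469  0.0342643  0.23112141]
```

View pics/cmp3.png

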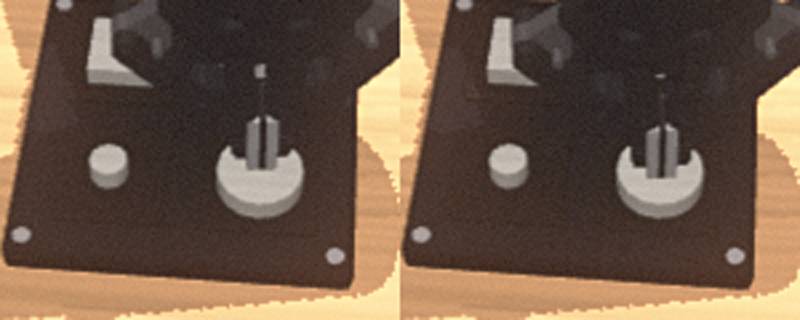

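View pics/top3.png

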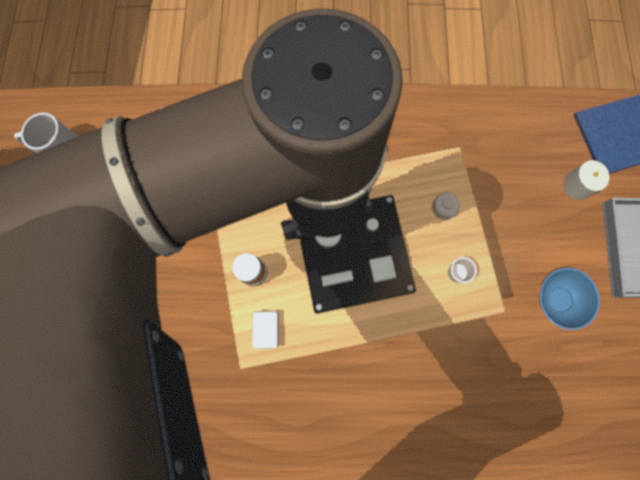

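Request:
drive_tool:
  steps:
    - {"rotation": [0, 0, 0], "dp": [0, 0, -2], "gripper": 0}
    - {"rotation": [0, 0, 0], "dp": [0, 0, -1], "gripper": 0}
    - {"rotation": [0, 0, 0], "dp": [0, 0, 0], "gripper": 0}

```text
time_s: 4.5
tcp_pos: [0.5655, 0.0343, 0.228]
eef_rot: [-1.808, -2.556, -0.011]
ft_force: [0.0, 0.0, 0.8]
grip_width: -0.0
```

Request:
drive_tool:
  steps:
    - {"rotation": [0, 0, 0], "dp": [0, 0, -2], "gripper": 0}
    - {"rotation": [0, 0, 0], "dp": [0, 0, 0], "gripper": 0}

```text
time_s: 4.7
tcp_pos: [0.5655, 0.0343, 0.2258]
eef_rot: [-1.808, -2.556, -0.01]
ft_force: [0.7, -0.7, 0.3]
grip_width: 0.0
```

```bash
python3 - <<'E'
from h import *
for n in("scene",): cv2.imwrite(f"pics/{n}4.png",snapshot(n)[:,:,::-1])
s=state();print(s["ft_force"],s["tcp_pos"],s["joint_efforts"])
a=cv2.imread("pics/scene3.png")[200:320,250:400];b=cv2.imread("pics/scene4.png")[200:320,250:400]
cv2.imwrite("pics/cmp4.png",cv2.resize(np.hstack([a,b]),(800,320),interpolation=cv2.INTER_CUBIC))
E
```

```text
[-0.76715433 -0.23794226 -0.09164309] [0.56563417 0.03430324 0.22600932] [ 7.32509689e-04 -4.35094178e+01  2.85249299e+01  6.69891626e+00
  1.78974203e-02  3.38815435e-04]
```

View pics/cmp4.png

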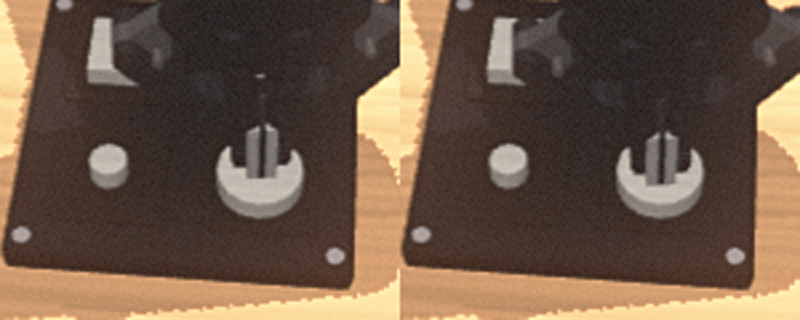

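Still no contact, and the key is unmoved. The tips appear nearly at the surface, so I'll continue.

Request:
drive_tool:
  steps:
    - {"rotation": [0, 0, 0], "dp": [0, 0, -2], "gripper": 0}
    - {"rotation": [0, 0, 0], "dp": [0, 0, 0], "gripper": 0}

```text
time_s: 4.95
tcp_pos: [0.5656, 0.0343, 0.2239]
eef_rot: [-1.808, -2.557, -0.011]
ft_force: [0.5, 1.3, -1.2]
grip_width: -0.0005
```

```bash
python3 - <<'E'
from h import *
for n in("scene",): cv2.imwrite(f"pics/{n}5.png",snapshot(n)[:,:,::-1])
s=state();print(s["ft_force"],s["tcp_pos"],s["qpos"])
I=[cv2.imread(f"pics/scene{i}.png",0)[:,335:360] for i in (0,1,4,5)]
for i in I: print(i[255:295,3:9].mean(1).round().astype(int))
a=cv2.imread("pics/scene0.png")[230:300,300:400];b=cv2.imread("pics/scene5.png")[230:300,300:400]
cv2.imwrite("pics/cmp5.png",cv2.resize(np.hstack([a,b]),(800,280),interpolation=cv2.INTER_CUBIC))
E
```

```text
[-0.26654869 -0.24068574  0.90204535] [0.56575393 0.03431113 0.22407968] [ 0.3971071   0.18415351 -0.22361246 -0.01324146 -1.16239005 -1.62291527]
[246 245 244 244 242 241 242 242 242 244 245 243 242 243 244 246 246 246
 246 226 182 134 125 128 124 101  68  64  68  70  66  61  59  67  68  69
  67  67  70  68]
[165 171 169 172 181 182 182 184 182 187 189 185 183 185 187 191 193 187
 187 176 155 133 132 134 128 102  60  49  54  53  56  50  52  55  54  57
  56  57  59  57]
[ 64  60  65  68  66  69  66  66  64  68 117 162 164 167 175 190 191 190
 186 177 153 132 132 132 128 100  61  50  51  51  52  50  51  54  55  57
  55  56  59  58]
[ 68  66  66  65  68  68  70  67  66  61  69 116 159 162 168 177 191 189
 187 174 155 133 132 132 127 101  59  50  51  53  52  48  49  56  55  55
  56  58  56  58]
```

View pics/cmp5.png

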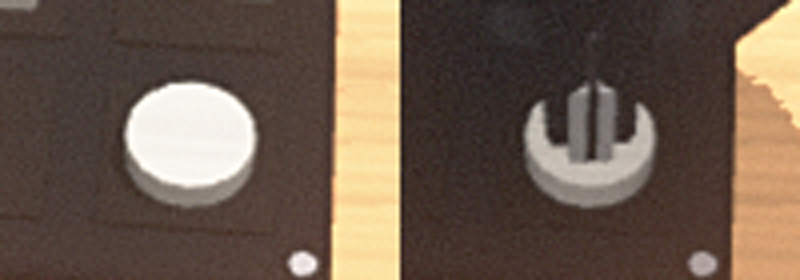

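```bash
python3 - <<'E'
from h import *
c=get_calibration("scene")
for dx in(0,5,8,11):
  for z in(.207,.22,.23,.24):
    p=np.array([.5657,.0343,z])+dx/1000*np.array([.943,.333,0])
    print(dx,z,cv2.projectPoints(p[None],cv2.Rodrigues(np.array(c["R"]))[0],c["t"],c["intrinsics"],c["dist_coeffs"])[0].ravel().round(1))
E
```

```text
0 0.207 [346.  274.6]
0 0.22 [346.3 268.6]
0 0.23 [346.6 263.8]
0 0.24 [346.8 258.9]
5 0.207 [346.3 277.9]
5 0.22 [346.6 271.9]
5 0.23 [346.8 267.1]
5 0.24 [347.1 262.2]
8 0.207 [346.5 279.9]
8 0.22 [346.8 273.9]
8 0.23 [347.  269.1]
8 0.24 [347.3 264.2]
11 0.207 [346.7 281.9]
11 0.22 [347.  275.9]
11 0.23 [347.2 271.2]
11 0.24 [347.4 266.3]
```

The projection puts the tip at z ≈ 0.231, just above the key (about 24 mm higher than the stated geometry gives). I'll carry on gently.

Request:
drive_tool:
  steps:
    - {"rotation": [0, 0, 0], "dp": [0, 0, -2], "gripper": 0}
    - {"rotation": [0, 0, 0], "dp": [0, 0, 0], "gripper": 0}
    - {"rotation": [0, 0, 0], "dp": [0, 0, 0], "gripper": 0}

```text
time_s: 5.3
tcp_pos: [0.566, 0.0343, 0.2225]
eef_rot: [-1.808, -2.558, -0.012]
ft_force: [-0.2, 0.3, 1.1]
grip_width: -0.0001
```

Request:
drive_tool:
  steps:
    - {"rotation": [0, 0, 0], "dp": [0, 0, -2], "gripper": 0}
    - {"rotation": [0, 0, 0], "dp": [0, 0, 0], "gripper": 0}

```text
time_s: 5.5
tcp_pos: [0.5661, 0.0343, 0.2207]
eef_rot: [-1.808, -2.558, -0.012]
ft_force: [-0.6, -0.2, 2.4]
grip_width: -0.0001
```

```bash
python3 - <<'E'
from h import *
for n in("scene",): cv2.imwrite(f"pics/{n}6.png",snapshot(n)[:,:,::-1])
s=state();print(s["ft_force"],s["tcp_pos"],s["joint_efforts"])
I=[cv2.imread(f"pics/scene{i}.png",0)[:,335:360] for i in (5,6)]
for i in I: print(i[255:295,3:9].mean(1).round().astype(int))
E
```

```text
[-1.58160244  0.01333016  2.22391565] [0.56605905 0.03430912 0.22085616] [-1.70150008e-01 -4.22249508e+01  2.78289646e+01  6.53413698e+00
  3.53835281e-01  4.55971909e-03]
[ 68  66  66  65  68  68  70  67  66  61  69 116 159 162 168 177 191 189
 187 174 155 133 132 132 127 101  59  50  51  53  52  48  49  56  55  55
  56  58  56  58]
[ 69  67  65  65  66  67  69  67  70  68  68  65  76 136 159 163 166 182
 189 188 181 163 138 134 125  99  59  50  50  53  54  50  51  54  57  55
  56  56  54  56]
```

Contact: about 2.3 N, and the key's rim is moving down. I'll press to the stop.

Request:
drive_tool:
  steps:
    - {"rotation": [0, 0, 0], "dp": [0, 0, -3], "gripper": 0}
    - {"rotation": [0, 0, 0], "dp": [0, 0, -3], "gripper": 0}
    - {"rotation": [0, 0, 0], "dp": [0, 0, -2], "gripper": 0}
    - {"rotation": [0, 0, 0], "dp": [0, 0, 0], "gripper": 0}

```text
time_s: 5.95
tcp_pos: [0.5663, 0.0342, 0.2158]
eef_rot: [-1.808, -2.561, -0.014]
ft_force: [-2.9, 1.0, 4.6]
grip_width: -0.0003
```

```bash
python3 - <<'E'
from h import *
for n in("scene",): cv2.imwrite(f"pics/{n}7.png",snapshot(n)[:,:,::-1])
s=state();print(s["ft_force"],s["tcp_pos"])
I=[cv2.imread(f"pics/scene{i}.png",0)[:,335:360] for i in (5,7)]
for i in I: print(i[255:295,3:9].mean(1).round().astype(int))
E
```

```text
[-2.25882507  0.18947331  4.19365991] [0.56630467 0.03426175 0.21574393]
[ 68  66  66  65  68  68  70  67  66  61  69 116 159 162 168 177 191 189
 187 174 155 133 132 132 127 101  59  50  51  53  52  48  49  56  55  55
  56  58  56  58]
[ 42  43  60  67  70  67  70  68  72  70  73  69  70  68  65  92 156 161
 162 171 190 189 186 172 135 100  59  48  51  51  53  50  50  55  53  55
  57  54  58  55]
```

Request:
drive_tool:
  steps:
    - {"rotation": [0, 0, 0], "dp": [0, 0, -2], "gripper": 0}
    - {"rotation": [0, 0, 0], "dp": [0, 0, -2], "gripper": 0}
    - {"rotation": [0, 0, 0], "dp": [0, 0, 0], "gripper": 0}

```text
time_s: 6.3
tcp_pos: [0.5663, 0.0343, 0.216]
eef_rot: [-1.808, -2.564, -0.017]
ft_force: [-1.1, 0.7, 4.8]
grip_width: 0.0001
```

Request:
drive_tool:
  steps:
    - {"rotation": [0, 0, 0], "dp": [0, 0, -4], "gripper": 0}

```text
time_s: 6.4
tcp_pos: [0.5668, 0.0341, 0.2147]
eef_rot: [-1.808, -2.567, -0.019]
ft_force: [-17.1, 5.3, 40.5]
grip_width: 0.0001
```

Firmly on the stop (40 N against the fingertip during the last push, with 7.8 mm of travel since contact). Releasing straight up.

Request:
drive_tool:
  steps:
    - {"rotation": [0, 0, 0], "dp": [0, 0, 10], "gripper": 0}
    - {"rotation": [0, 0, 0], "dp": [0, 0, 30], "gripper": 0}
    - {"rotation": [0, 0, 0], "dp": [0, 0, 0], "gripper": 0}

```text
time_s: 6.7
tcp_pos: [0.5671, 0.0343, 0.2564]
eef_rot: [-1.808, -2.568, -0.021]
ft_force: [-0.0, -0.0, -0.0]
grip_width: -0.0003
```

```bash
python3 - <<'E'
from h import *
from scipy.spatial.transform import Rotation as Ro
for n in("scene",): cv2.imwrite(f"pics/{n}8.png",snapshot(n)[:,:,::-1])
s=state();print(s["ft_force"],s["tcp_pos"],s["qpos"],Ro.from_rotvec(s["eef_rot"]).as_matrix().round(3))
I=[cv2.imread(f"pics/scene{i}.png",0)[:,335:360] for i in (5,8)]
for i in I: print(i[255:295,3:9].mean(1).round().astype(int))
E
```

```text
[-0.30656169 -0.11529595 -1.14480019] [0.56583616 0.03436438 0.25386494] [ 0.3993249   0.16069261 -0.18493447 -0.00969484 -1.21763776 -1.62315947] [[-0.337  0.942  0.003]
 [ 0.941  0.337  0.011]
 [ 0.01   0.007 -1.   ]]
[ 68  66  66  65  68  68  70  67  66  61  69 116 159 162 168 177 191 189
 187 174 155 133 132 132 127 101  59  50  51  53  52  48  49  56  55  55
  56  58  56  58]
[187 188 186 185 182 180 183 184 184 187 189 186 184 184 186 191 193 188
 186 178 153 134 132 132 128 102  63  51  52  55  56  52  52  56  59  56
  58  58  57  56]
```

View pics/scene8.png

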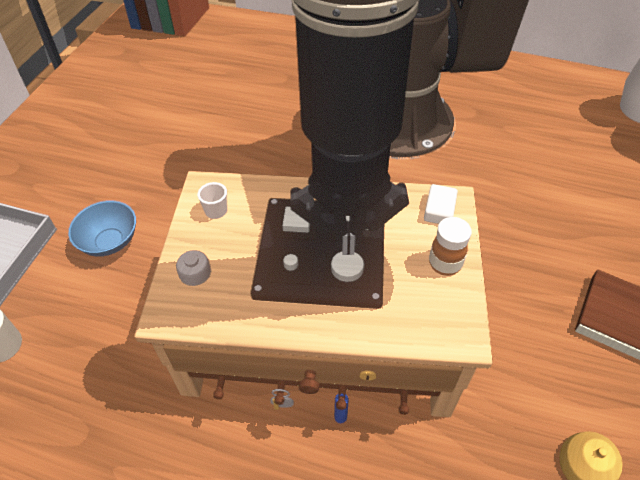

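The large key is back up: its rim profile matches the one before the press. The tips are clear above it at (348,250). Next is the square key.

Request:
drive_tool:
  steps:
    - {"rotation": [0, 0, 0], "dp": [-18, -28, 0], "gripper": 0}
    - {"rotation": [0, 0, 0], "dp": [-18, -28, 0], "gripper": 0}
    - {"rotation": [0, 0, 0], "dp": [-18, -26, 0], "gripper": 0}
    - {"rotation": [0, 0, 0], "dp": [0, 0, 0], "gripper": 0}
    - {"rotation": [0, 0, 0], "dp": [0, 0, 0], "gripper": 0}

```text
time_s: 7.25
tcp_pos: [0.5082, -0.0495, 0.2483]
eef_rot: [-1.803, -2.562, -0.012]
ft_force: [-0.5, -0.4, 0.1]
grip_width: 0.0
```

Request:
drive_tool:
  steps:
    - {"rotation": [0, 0, 0], "dp": [2, 1, -12], "gripper": 0}
    - {"rotation": [0, 0, 0], "dp": [0, 0, -8], "gripper": 0}
    - {"rotation": [0, 0, 0], "dp": [0, 0, 0], "gripper": 0}
    - {"rotation": [0, 0, 0], "dp": [0, 0, 0], "gripper": 0}

```text
time_s: 7.65
tcp_pos: [0.5107, -0.047, 0.2241]
eef_rot: [-1.801, -2.561, -0.009]
ft_force: [0.2, 0.2, 0.9]
grip_width: -0.0001
```

```bash
python3 - <<'E'
from h import *
for n in("scene","top"): cv2.imwrite(f"pics/{n}9.png",snapshot(n)[:,:,::-1])
s=state();print(s["ft_force"],s["tcp_pos"])
a=cv2.imread("pics/scene9.png")[180:300,240:400];b=cv2.imread("pics/top9.png")[190:310,290:450]
cv2.imwrite("pics/cmp9.png",cv2.resize(np.hstack([a,b]),(800,300),interpolation=cv2.INTER_CUBIC))
E
```

```text
[ 0.63142822 -0.48668595 -0.50149167] [ 0.51070691 -0.04703977  0.22440938]
```

View pics/cmp9.png

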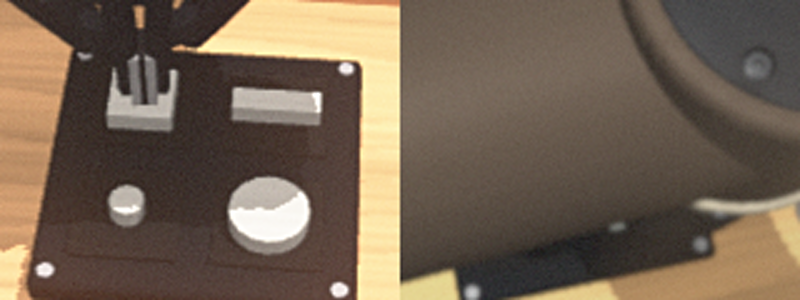

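The tips are centred on the square key (scene crop at (145,103)), and the other three keys are up and clear. Pressing the square.

Request:
drive_tool:
  steps:
    - {"rotation": [0, 0, 0], "dp": [0, -1, -3], "gripper": 0}
    - {"rotation": [0, 0, 0], "dp": [0, 0, -3], "gripper": 0}
    - {"rotation": [0, 0, 0], "dp": [0, 0, -3], "gripper": 0}
    - {"rotation": [0, 0, 0], "dp": [0, 0, -3], "gripper": 0}

```text
time_s: 8.15
tcp_pos: [0.5116, -0.048, 0.2149]
eef_rot: [-1.801, -2.564, -0.012]
ft_force: [-14.0, 6.4, 32.7]
grip_width: 0.0002
```

```bash
python3 - <<'E'
from h import *
cv2.imwrite("pics/scene10.png",snapshot("scene")[:,:,::-1])
s=state();print(s["ft_force"],s["tcp_pos"])
E
```

```text
[-9.02197004  3.68822347 17.42962116] [ 0.51147256 -0.04790142  0.21520968]
```

Request:
drive_tool:
  steps:
    - {"rotation": [0, 0, 0], "dp": [0, 0, 10], "gripper": 0}
    - {"rotation": [0, 0, 0], "dp": [0, 0, 30], "gripper": 0}
    - {"rotation": [0, 0, 0], "dp": [0, 0, 0], "gripper": 0}

```text
time_s: 8.5
tcp_pos: [0.512, -0.0479, 0.2573]
eef_rot: [-1.801, -2.566, -0.014]
ft_force: [0.4, 0.2, 0.8]
grip_width: 0.0002
```

```bash
python3 - <<'E'
from h import *
cv2.imwrite("pics/scene11.png",snapshot("scene")[:,:,::-1])
s=state();print(s["ft_force"],s["tcp_pos"])
for i in (9,10,11): print(cv2.imread(f"pics/scene{i}.png",0)[210:240,284:288].mean(1).round().astype(int))
a,b,c=[cv2.imread(f"pics/scene{i}.png")[180:300,240:400] for i in(9,10,11)]
cv2.imwrite("pics/cmp11.png",cv2.resize(np.hstack([b,c]),(800,300),interpolation=cv2.INTER_CUBIC))
E
```

```text
[-0.51676588  0.71416684 -1.06592986] [ 0.51079184 -0.04777163  0.25498487]
[101 103 118 123 127 154 171 183 183 185 186 184 183 184 188 187 141 134
 132 133 134  78  45  43  49  48  48  44  44  50]
[ 46  42  43  47  52  81  79  96 101 115 120 143 169 183 184 178 182 184
 188 188 150  76  47  46  46  46  46  45  42  46]
[146 148 155 162 165 178 180 182 184 186 184 182 185 184 189 188 142 134
 132 134 135  80  50  47  50  52  50  46  49  49]
```

View pics/cmp11.png

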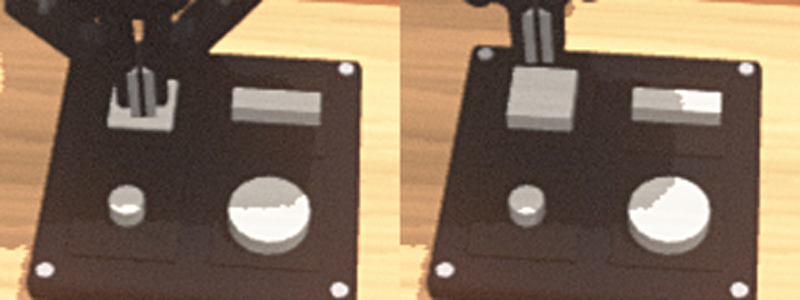

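The left crop shows the square key down (rim lowered about 4 px). The right crop shows it fully back up, with the others untouched. Now the bar key.

Request:
drive_tool:
  steps:
    - {"rotation": [0, 0, 0], "dp": [-5, 23, 0], "gripper": 0}
    - {"rotation": [0, 0, 0], "dp": [-5, 23, 0], "gripper": 0}
    - {"rotation": [0, 0, 0], "dp": [-5, 20, 0], "gripper": 0}
    - {"rotation": [0, 0, 0], "dp": [0, 0, 0], "gripper": 0}
    - {"rotation": [0, 0, 0], "dp": [0, 0, 0], "gripper": 0}

```text
time_s: 9.05
tcp_pos: [0.4941, 0.0197, 0.2518]
eef_rot: [-1.802, -2.559, -0.009]
ft_force: [-0.5, -0.4, 0.8]
grip_width: 0.0001
```

Request:
drive_tool:
  steps:
    - {"rotation": [0, 0, 0], "dp": [1, 0, -15], "gripper": 0}
    - {"rotation": [0, 0, 0], "dp": [0, 0, -9], "gripper": 0}
    - {"rotation": [0, 0, 0], "dp": [0, 0, 0], "gripper": 0}
    - {"rotation": [0, 0, 0], "dp": [0, 0, 0], "gripper": 0}

```text
time_s: 9.45
tcp_pos: [0.4952, 0.018, 0.2262]
eef_rot: [-1.803, -2.558, -0.007]
ft_force: [0.9, -0.0, 0.4]
grip_width: -0.0002
```

```bash
python3 - <<'E'
from h import *
cv2.imwrite("pics/scene12.png",snapshot("scene")[:,:,::-1])
s=state();print(s["ft_force"],s["tcp_pos"])
a=cv2.imread("pics/scene12.png")[180:300,240:400]
cv2.imwrite("pics/cmp12.png",cv2.resize(a,(640,480),interpolation=cv2.INTER_CUBIC))
E
```

```text
[-0.01751386  0.88762619 -0.27691173] [0.49522294 0.01803885 0.22625199]
```

View pics/cmp12.png

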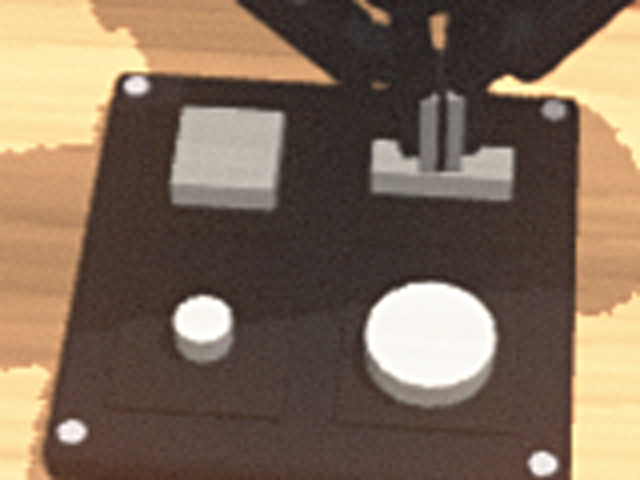

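The tips are over the middle of the bar (crop (440,168)), about 3 mm above it. Pressing.

Request:
drive_tool:
  steps:
    - {"rotation": [0, 0, 0], "dp": [0, 2, -3], "gripper": 0}
    - {"rotation": [0, 0, 0], "dp": [0, 0, -3], "gripper": 0}
    - {"rotation": [0, 0, 0], "dp": [0, 0, -3], "gripper": 0}
    - {"rotation": [0, 0, 0], "dp": [0, 0, -3], "gripper": 0}
    - {"rotation": [0, 0, 0], "dp": [0, 0, -3], "gripper": 0}

```text
time_s: 10.0
tcp_pos: [0.4961, 0.0198, 0.2147]
eef_rot: [-1.804, -2.561, -0.011]
ft_force: [-17.4, 4.8, 39.1]
grip_width: 0.0004
```

```bash
python3 - <<'E'
from h import *
cv2.imwrite("pics/scene13.png",snapshot("scene")[:,:,::-1])
s=state();print(s["ft_force"],s["tcp_pos"])
E
```

```text
[-11.27515555   2.92022626  22.75510274] [0.49601678 0.01987305 0.21504529]
```

Request:
drive_tool:
  steps:
    - {"rotation": [0, 0, 0], "dp": [0, 0, 10], "gripper": 0}
    - {"rotation": [0, 0, 0], "dp": [0, 0, 40], "gripper": 0}
    - {"rotation": [0, 0, 0], "dp": [0, 0, 40], "gripper": 0}
    - {"rotation": [0, 0, 0], "dp": [0, 0, 0], "gripper": 0}
    - {"rotation": [0, 0, 0], "dp": [0, 0, 0], "gripper": 0}

```text
time_s: 10.55
tcp_pos: [0.496, 0.0201, 0.3085]
eef_rot: [-1.804, -2.562, -0.014]
ft_force: [-0.7, -0.2, -0.7]
grip_width: -0.0001
```

```bash
python3 - <<'E'
from h import *
cv2.imwrite("pics/scene14.png",snapshot("scene")[:,:,::-1])
s=state();print(s["ft_force"],s["tcp_pos"],s["time_s"],abs(s["qvel"]).max())
b,c=[cv2.imread(f"pics/scene{i}.png")[180:300,240:400] for i in(13,14)]
cv2.imwrite("pics/cmp14.png",cv2.resize(np.hstack([b,c]),(800,300),interpolation=cv2.INTER_CUBIC))
E
```

```text
[0.66543276 0.34509618 0.38768179] [0.4962827  0.01999227 0.30881077] 10.6 0.014120104351671664
```

View pics/cmp14.png

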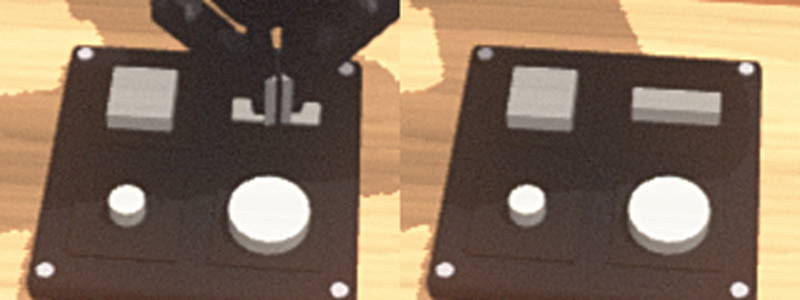

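The left crop shows the bar fully down. The right crop shows all four keys up and the arm clear. Handing in.

```bash
python3 -c "
from station import *
print(job_done())"
```

```text
the job is handed in; nothing more can be done
None
```

I pressed the large round key, then the square, then the bar, one at a time with the closed fingertips. The job was handed in at about 10.6 s, but `job_done` reports no verdict, so I have no confirmation that the lock accepted the code.

- **Presses:** Each key went to its stop, with the TCP at z ≈ 0.215 and 33–40 N on the wrist at the end of each press. Pictures show each key fully back up before the next was touched.
- **Last check:** All four keys are up, the small round key was never touched, and the arm is about 85 mm clear of the keys with roughly zero force.
- **One disagreement:** The shut fingertips met the large round key with the TCP about 24 mm lower than the stated 17 mm tip offset gives. I found contact by stepping down and watching the force and pictures, and used that height for the other two keys.
- **Force limit:** The wrist reading peaked at 40.5 N vertically, about 44 N in total with the sideways force. I took the 40 N limit to apply to the arm and gripper body, not the fingertips, and the 120 N wrist limit was never close.

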